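Level the tipping balance and find the solid casting

ROBOT

A 6-joint arm with a two-finger parallel gripper is mounted at the origin on a cart in front of the work surface, level with it; the furniture and walls round the work are solid. World frame = base frame: x ahead of the robot, y to its left, z up, the work surface at z = 0. Lengths are in m, angles in degrees, forces in N, time in s.
With the tool pointing down it reaches from about 0.325 to 0.775 m from the base axis. Payload 5.5 kg.
Tool frame: the origin (TCP) lies midway between the tips of the shut fingers; the grasp point (between the pads) lies 19 mm behind it; z points along the fingers, y is the line along which they close (so a half turn about z gives the same grasp; the last joint's range is limited). The gripper opens to 85 mm and grips with 20 to 120 N. Pads are 22 mm wide; open, the fingers measure 114 mm over their backs; the gripper's body (76 mm by 85 mm) begins 54 mm behind the grasp point. The pads swing forward as they close: fully open they stand 13 mm farther back than shut.
Start: joints at [-68.795, 5.22, 70.514, -0, 104.267, -3.249], TCP at [0.248, -0.546, 0.205] pointing down, gripper open.
Joint ranges: [-164.24, 164.24], [-49.07, 125.15], [9.68, 141.18], [-86.29, 266.29], [3.28, 154.24], [-151.56, 151.56]. Speed limits (degrees/s): [147.25, 147.25, 172.46, 180, 180, 180].

INTERFACE

Orientations are given as a 3x3 rotation matrix whose columns are the frame's x, y, z axes.
In Python, from rig import sense, grab_frame, sign_off gives the robot as it stands.
- The arm moves only by the shell command python3 -m jog 'ROWS' [FORCE]. ROWS is JSON, a list of rows, each an object with "delta_pos": the shift along the tool's x, y, z in mm, a list of three; "delta_rot": the turn, a rotation vector about the tool's x, y, z in rad, a list of three; "fingers": the closure, from 0 (fully open) to 1 (shut). A call has exactly 10 rows; each row shifts and turns the commanded pose from where the row before left it, along the tool's axes as they then stand; what a row does not reach is not made up. A row lasts 1/12 s, in which the tool goes at most 41.7 mm and 7.16 degrees, less where a joint would pass 70% of its speed; a pose out of reach is approached as far as the arm can. A call is refused whole if a number of a shift passes 41.7 or a number of a turn 0.125, either way. A call with a gripper value outside its range is refused whole. The fingers move at their own pace and stop on an object; FORCE is the grip in N (left out, the last holds). Time passes only in rows, so rows that do not move let the fingers close, or fill a call up. It gives the time, the measured TCP pose, the force, the opening and the grip force at its end, in the units of the state.
- sense(): the state, without advancing time (a new reading comes with each control period).
- grab_frame(name): name is "side" or "top" or "wrist"; returns a dict with "img" (480x640x3 uint8, red, green, blue), "range_z" (480x640 float32, m along the optical axis (not along the pixel's ray), 0 where there is no reading), "fx", "fy", "cx", "cy" (pixels), "dist" ([k1, k2, p1, p2, k3] as OpenCV has them; the pictures are not rectified), "R" (3x3) and "t" (3): a world point X has camera coordinates R X + t; the wrist camera has in their place "T_tool_cam" (4x4, takes a point from camera to tool coordinates, whose origin is the TCP and whose axes are the flange's). Camera axes: x right, y down, z forward; pixel columns grow to the right and rows downward; lengths in m; the calibration is good to about 2 mm. A picture is of the moment at which its call begins: read the wrist's pose just before it.
- sign_off(): hands the job in; it is judged then, once.
The state is a dict: "time_s": time; "joint_positions": joint angles; "joint_velocities": joint speeds; "effort": joint torques, N m; "tool_pos": TCP position; "ee_rot": TCP orientation; "force": force on the tool from outside, world axes, zero at the start; "torque": the same for the moment, N m; "width": opening from 0.0 (shut) to 1.0 (fully open); "grip_force": force on a finger pad.
Only numpy, scipy, OpenCV 4.12 (cv2) and the standard library are available. Lean on these libraries where they do the work, as an engineer would, in place of code of your own. Each camera call takes 0.05 s, during which the arm holds its last target. There are 200 camera calls.

TASK

The small tipping balance leans forward: push the wooden wedge under the front edge of its base plate until the plate is level, and leave the wedge there. Then weigh the two look-alike brass castings from the sloping rack to find the solid one, which tips the beam, while the hollow one does not: leave the solid one standing on the pan with the pan sunk, and stand the hollow one upright in the steel tray. Do not disturb the jars and the wax tin, and set the castings down, never let them drop.

Things in the scene. Friction and masses are not known exactly. Their poses are not given: they have to be found in the camera images.
- balance_level (a joint): pitch of the balance's grey base plate (140 mm fore and aft x 240 x 12 mm) about its rear bottom edge, rad: 0 = level (wanted within 0.0175), negative = front edge low. It starts sagging on its short front feet at -0.07, stops at +0.06, and sinks back by its own weight (about 6 N at the front edge) unless the wedge holds it
- front_edge (a point): point on the plate's lower front edge, 35 mm left (+y of its axes) of the middle: a good place for the wedge, which may bear from 5 to 70 mm left of the middle. +x points from the edge to the rear, z up from the plate. 18 mm above the table when level, about 8 mm at the start. Short front feet stand 108 mm either side of the middle
- wedge: loose wooden wedge, 117 x 40 mm, 0.1 kg, in front of the balance. Origin under the middle of its grip block (38 long, 40 wide, 28 mm high); +x points to the thin end. From 18 to 98 mm ahead its top falls evenly from 24 to 4 mm; the plate is level when its lower front edge bears where it is 18 mm thick, 42 mm ahead. Stays by friction; pushing takes up to 15 N
- beam (a joint): tilt of the balance beam, rad: 0 = parallel to the plate, pan up (empty, or with the hollow casting on it); 0.19 = pan side fully down (solid casting). Damped; it has tipped within about 0.6 s of letting go. It tips at about 0.33 kg on the pan
- pan_top (a point): middle of the top face of the round pan (100 mm across, 6 mm rim) at the right (-y) end of the beam, 70 mm behind the plate's front edge; about 108 mm above the table when the plate is level and the beam up. It sinks about 18 mm, staying parallel to the plate, when the beam tips. A steel counterweight 54 mm across is at the other end
- casting_a: brass casting, 100 mm long: round body 52 mm across, 62 mm high, then a round grip knob 28 mm across from 62 to 100 mm above the foot. Origin at the centre of its flat foot, z along its axis to the knob. Starts in the rack leaning 35 degrees, knob to the rack's front. One casting weighs about 0.46 kg, the other 0.21 kg; which one is not visible and changes
- casting_b: the second casting, looks the same as casting_a
- rack: fixed steel rack, 176 mm wide, 90 mm deep: two side by side cells 80 mm apart on a floor sloping 35 degrees down to its front (-x of its axes). The castings stand square on that floor behind a 22 mm front lip and between 22 mm ribs, and come out along their own leaning axis. Origin at the centre of its underside
- balance: the balance's fixed rear trestle; the whole balance turns and moves with it. Origin on the table under the middle of the level base plate, +x from the plate's front to its rear, +y to the counterweight, -y to the pan
- tray: fixed open steel tray, 125 x 125 mm outside, 26 mm high, walls and floor 4 mm. Origin at the centre of its underside
- white_jar: bystander: glass jar, 66 mm across, 91 mm high, at the back. Origin under its centre
- red_jar: bystander: glass jar, 60 mm across, 81 mm high, at the back left. Origin under its centre
- wax_tin: bystander: round tin, 66 mm across, 26 mm high, between rack, balance and tray. Origin under its centre
There are look-alikes about, which are no part of the job. What is shaped like the wedge but black is not meant.

How it is judged:
By the outcome, as a careful person would: the job done as asked, in the order asked, and still so for the second after the job is handed in, with the robot touching nothing.
It also fails if it takes over 72 s, if anything falls off the work surface, if the arm or the gripper's body presses on something with over 40 N, if the wrist force passes 120 N, or if a joint passes its speed limit or range.

## Working session

There is one attempt and no reset: what is moved stays moved. The work goes in short steps, Python scripts to look and compute and a shell command to move; the robot and the scene stay as the last step left them, time stands still between calls to the robot, and variables do not carry over. Pictures are saved under pics/ and viewed, at most 10 in all, crops included, and the job is handed in when it is done.

```bash
mkdir -p pics
cat > h.py <<'E'
import numpy as np, cv2
from rig import sense, grab_frame
def cam(n):
    s=sense(); f=grab_frame(n)
    K=np.array([[f['fx'],0,f['cx']],[0,f['fy'],f['cy']],[0,0,1.]]); f['K']=K; f['dist']=np.array(f['dist'],float)
    if n=='wrist':
        T=np.array(f['T_tool_cam']); Rw=np.array(s['ee_rot']); p=np.array(s['tool_pos'])
        Rc=Rw@T[:3,:3]; c=Rw@T[:3,3]+p
    else:
        R=np.array(f['R']); Rc=R.T; c=-R.T@np.array(f['t'])
    f['Rc']=Rc; f['c']=c; return f
def rays(f,px):
    u=cv2.undistortPoints(np.array(px,float).reshape(-1,1,2),f['K'],f['dist'])[:,0]
    return np.c_[u,np.ones(len(u))]@f['Rc'].T
def onz(f,px,z):
    d=rays(f,px); return f['c']+d*((z-f['c'][2])/d[:,2])[:,None]
def cloud(f):
    h,w=f['range_z'].shape; v,u=np.mgrid[:h,:w]
    d=rays(f,np.c_[u.ravel(),v.ravel()]); return (f['c']+d*f['range_z'].reshape(-1,1)).reshape(h,w,3)
def save(n,im): cv2.imwrite('pics/'+n,cv2.cvtColor(im,cv2.COLOR_RGB2BGR))
E
python3 - <<'E'
from h import *
import pickle
for n in('top','side'):
    f=cam(n); save(n+'0.png',f['img']); pickle.dump(f,open(n+'0.pkl','wb')); print(n,f['c'].round(3),f['Rc'].round(2).tolist(),(f['range_z']>0).mean())
print(sense())
E
```

```text
top [0.361 0.255 1.117] [[-0.03, -0.99, 0.12], [-1.0, 0.03, -0.0], [-0.0, -0.12, -0.99]] 0.996025390625
side [0.063 1.148 0.708] [[-0.89, -0.27, 0.38], [-0.46, 0.47, -0.75], [0.02, -0.84, -0.54]] 0.9961686197916667
{'time_s': 0.1, 'joint_positions': array([-6.87946741e+01,  5.26010912e+00,  7.05773626e+01,  1.60215720e-03,
        1.04266434e+02, -3.24846151e+00]), 'joint_velocities': array([ 0.00726772, -0.084097  , -0.1334458 ,  0.04405619, -0.07891958,
       -0.04355319]), 'effort': array([ 3.46722205e-03, -4.60219181e+01, -4.19218111e+01,  1.63242053e-04,
        1.05996753e-02,  1.48646450e-05]), 'tool_pos': array([ 0.24827341, -0.5458855 ,  0.20392676]), 'ee_rot': array([[ 9.10292649e-01,  4.13964847e-01, -6.30694531e-04],
       [ 4.13965307e-01, -9.10291070e-01,  1.70050254e-03],
       [ 1.29832675e-04, -1.80904062e-03, -9.99998355e-01]]), 'force': array([-0.09350254, -0.28439702, -0.41181959]), 'torque': array([0.04595352, 0.00573994, 0.02808041]), 'grip_force': 0.0, 'width': 0.9991236702189848}
```

View pics/top0.png

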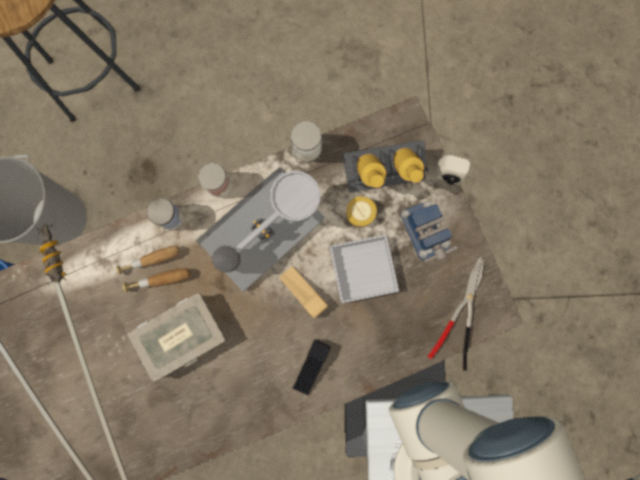

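View pics/side0.png

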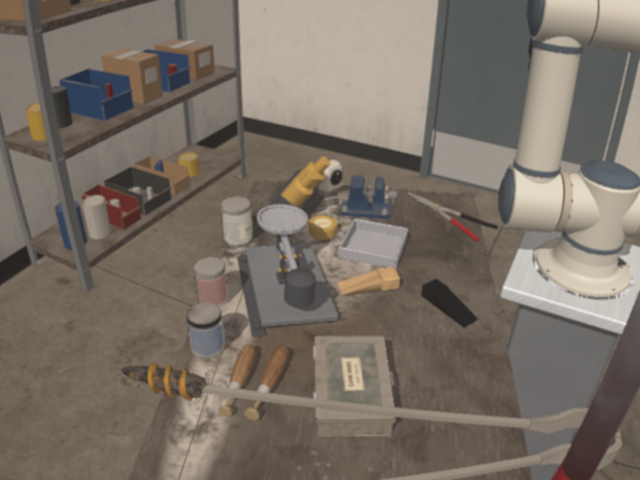

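The top view shows the wedge at (304,292), the castings at (372,170) and (408,162), the tray at (365,268), the plate centred near (260,230), the pan at (296,195) and the tin at (362,210). The black look-alike is at (312,367). Next I measure them.

Run:
```python
from h import *
import pickle
f=pickle.load(open('top0.pkl','rb')); P=cloud(f); im=f['img']; hsv=cv2.cvtColor(im,cv2.COLOR_RGB2HSV)
def comp(m,seed):
    n,l,s,c=cv2.connectedComponentsWithStats(m.astype(np.uint8)); return l==l[seed[1],seed[0]]
def box(name,m,zt=None):
    m=cv2.morphologyEx(m.astype(np.uint8),cv2.MORPH_OPEN,np.ones((3,3)))
    Q=P[m>0]; 
    xy=Q[:,:2] if zt is None else onz(f,np.argwhere(m>0)[:,::-1],zt)[:,:2]
    r=cv2.minAreaRect((xy*1000).astype(np.float32)); print(name,m.sum(),'z',np.percentile(Q[:,2],[2,50,98]).round(4),'rect',np.round(r[0],1),np.round(r[1],1),round(r[2],1),'med',np.median(Q,0).round(4)); print('   ',cv2.boxPoints(r).round(1).tolist())
for s in [(304,292),(312,367),(372,178),(410,170),(230,225),(296,190),(345,290),(365,268),(250,285)]: print(s,hsv[s[1],s[0]],P[s[1],s[0]].round(4))
H,S,V=hsv[...,0],hsv[...,1],hsv[...,2]; z=P[...,2]
roi=np.zeros(H.shape,bool); roi[130:330,190:440]=1
w=comp((H>8)&(H<22)&(S>90)&(V>120)&roi,(304,292)); box('wedge',w)
Q=P[w]; c=Q[:,:2].mean(0); d=np.linalg.svd(Q[:,:2]-c,full_matrices=False)[2][0]
q=(Q[:,:2]-c)@d
for a in np.arange(-.06,.065,.01):
    k=abs(q-a)<.004
    if k.sum()>3: print(round(a,3),np.round(np.median(Q[k],0),4))
print('dir',d)
br=(H>18)&(H<30)&(S>140)&(V>90)&roi
for s in[(372,178),(410,170)]:
    m=comp(br,s); box('cast',m)
box('pan',comp((abs(z-.103)<.015)&roi,(290,205)))
box('tray',comp((abs(z-.0)<.035)&(S<60)&(V>100)&roi,(365,268)))
box('trayrim',(z>.018)&(z<.034)&roi&(np.arange(640)[None]>325)&(np.arange(480)[:,None]>232))
box('plate',comp((z>.010)&(z<.034)&roi,(230,225)))
```

```text
(304, 292) [ 18 107 202] [0.3897 0.2872 0.0176]
(312, 367) [120   7  37] [0.2304 0.2741 0.019 ]
(372, 178) [ 22 162 206] [0.608  0.1439 0.131 ]
(410, 170) [ 22 168 188] [0.6245 0.0659 0.1234]
(230, 225) [ 19  14 146] [0.5384 0.4441 0.0262]
(296, 190) [ 19  11 187] [0.5933 0.2959 0.1065]
(345, 290) [ 15  11 137] [0.392  0.1983 0.004 ]
(365, 268) [ 12  13 193] [0.4389 0.1527 0.0016]
(250, 285) [ 18  31 108] [0.4077 0.4031 0.0183]
wedge 1012 z [-0.0015  0.0175  0.0301] rect [390.7 289.4] [119.   43.6] 39.1 med [0.3881 0.2872 0.0175]
    [[330.79998779296875, 268.70001220703125], [358.29998779296875, 234.89999389648438], [450.6000061035156, 310.0], [423.1000061035156, 343.8999938964844]]
-0.06 [0.4326 0.3261 0.0039]
-0.05 [0.4277 0.3196 0.0056]
-0.04 [0.4209 0.3129 0.0081]
-0.03 [0.4123 0.3063 0.0107]
-0.02 [0.4052 0.2998 0.0133]
-0.01 [0.3965 0.2936 0.0157]
0.0 [0.3896 0.2872 0.0174]
0.01 [0.381  0.2809 0.02  ]
0.02 [0.3743 0.2745 0.025 ]
0.03 [0.3657 0.2684 0.0265]
0.04 [0.3591 0.2621 0.027 ]
0.05 [0.3505 0.256  0.0266]
0.06 [ 0.3415  0.2562 -0.0017]
dir [-0.77061334 -0.63730298]
cast 
[... 822 characters left out ...]
0.5158 0.2602 0.0013]
    [[334.6000061035156, 10.100000381469727], [671.5999755859375, -30.600000381469727], [738.5999755859375, 524.0999755859375], [401.5, 564.7999877929688]]
trayrim 9 z [0.0192 0.0241 0.0284] rect [505.9  36.9] [4.7 4.2] 80.6 med [0.5056 0.0367 0.0241]
    [[503.3999938964844, 34.900001525878906], [507.6000061035156, 34.20000076293945], [508.29998779296875, 38.900001525878906], [504.20001220703125, 39.599998474121094]]
plate 2026 z [0.0167 0.0268 0.0317] rect [557.5 408.1] [ 70.7 236.2] 41.0 med [0.5445 0.4174 0.0268]
    [[453.29998779296875, 474.0], [608.4000244140625, 295.79998779296875], [661.7000122070312, 342.29998779296875], [506.6000061035156, 520.4000244140625]]
```

```bash
cat > fit.py <<'E'
from h import *
import pickle
from scipy.optimize import least_squares
f=pickle.load(open('top0.pkl','rb')); g=pickle.load(open('side0.pkl','rb'))
def cl(f):
    P=cloud(f); hsv=cv2.cvtColor(f['img'],cv2.COLOR_RGB2HSV); return P.reshape(-1,3),hsv.reshape(-1,3).astype(int)
P,C=cl(f); P2,C2=cl(g)
# plate
th=np.radians(41)
k=(P[:,2]>.012)&(P[:,2]<.036)&(C[:,1]<70)&(abs(P[:,0]-.52)<.16)&(abs(P[:,1]-.38)<.16)&((P[:,0]>.47)|(P[:,1]>.33))&((P[:,1]>.26))
Q=P[k]
for _ in range(6):
    A=np.c_[Q[:,:2],np.ones(len(Q))]; s=np.linalg.lstsq(A,Q[:,2],rcond=None)[0]; r=Q[:,2]-A@s; Q=Q[abs(r)<.0025+.0*r]
gdir=np.degrees(np.arctan2(s[1],s[0])); print('plate plane',s,'grad',np.hypot(*s[:2]),gdir,len(Q))
for t in np.radians([39,40,41,42,43]):
    x=np.array([np.cos(t),np.sin(t)]);y=np.array([-x[1],x[0]]); u=Q[:,:2]@x; v=Q[:,:2]@y
    print(round(np.degrees(t)),'u',np.percentile(u,[.5,1,2,98,99,99.5]).round(4),'v',np.percentile(v,[.5,1,99,99.5]).round(4))
r=cv2.minAreaRect((Q[:,:2]*1000).astype(np.float32)); print(r, cv2.boxPoints(r).round(1).tolist())
# castings: both clouds
for P_,C_,n in((P,C,'top'),(P2,C2,'side')):
  k=(C_[:,0]>18)&(C_[:,0]<30)&(C_[:,1]>120)&(P_[:,0]>.55)&(P_[:,0]<.74)&(P_[:,1]>0)&(P_[:,1]<.2)&(P_[:,2]>.045)
  B=P_[k]; print(n,len(B))
  def ax(yaw): return np.array([-np.sin(np.radians(35))*np.cos(yaw),-np.sin(np.radians(35))*np.sin(yaw),np.cos(np.radians(35))])
  if n=='top': mid=[.1431,.0651]
  for y0 in mid:
    D=B[abs(B[:,1]-y0)<.035]
    if len(D)<100: print('few',len(D)); continue
    def res(p):
        a=ax(p[3]); q=D-p[:3]; h=q@a; rad=np.linalg.norm(q-np.outer(h,a),axis=1)
        d1=np.maximum(abs(h-.031)-.031,rad-.026); d2=np.maximum(abs(h-.081)-.019,rad-.014)
        return np.minimum(abs(d1),abs(d2))
    o=least_squares(res,[.67,y0,.03,.12],loss='soft_l1',f_scale=.001); p=o.x
    print('cast foot',p[:3].round(4),'yaw',np.degrees(p[3]).round(1),'rms',np.sqrt((o.fun**2).mean()).round(4),'knob81',(p[:3]+.081*ax(p[3])).round(4))
# tray
img=f['img'];hsv=cv2.cvtColor(img,cv2.COLOR_RGB2HSV); m=((hsv[...,1]<35)&(hsv[...,2]>130)); z=cloud(f)
m&=(abs(z[...,0]-.43)<.09)&(abs(z[...,1]-.155)<.09); m=cv2.morphologyEx(m.astype(np.uint8),cv2.MORPH_OPEN,np.ones((5,5)))
n,l,s,c=cv2.connectedComponentsWithStats(m); i=1+np.argmax(s[1:,4]); X=onz(f,np.argwhere(l==i)[:,::-1],.026)*1000
print('tray',cv2.minAreaRect(X[:,:2].astype(np.float32)))
X=z[(z[...,2]>.012)&(abs(z[...,0]-.43)<.085)&(abs(z[...,1]-.155)<.08)]; print(len(X),cv2.minAreaRect((X[:,:2]*1000).astype(np.float32)))
k=(P2[:,2]>.012)&(P2[:,2]<.03)&(abs(P2[:,0]-.43)<.085)&(abs(P2[:,1]-.155)<.08)&(C2[:,1]<60); print(k.sum(),cv2.minAreaRect((P2[k,:2]*1000).astype(np.float32)))
E
python3 fit.py
```

```text
plate plane [ 0.04623079  0.04134082 -0.016042  ] grad 0.06201894196993298 41.80394393283601 3277
39 u [0.5719 0.5729 0.5745 0.7114 0.7134 0.715 ] v [-0.145  -0.1392  0.0782  0.0794]
40 u [0.5723 0.5729 0.5739 0.7102 0.7114 0.7126] v [-0.1563 -0.1499  0.0669  0.0683]
41 u [0.5718 0.5724 0.5733 0.7091 0.7103 0.7111] v [-0.1675 -0.1605  0.056   0.0571]
42 u [0.5705 0.5714 0.5724 0.7079 0.7098 0.7115] v [-0.1782 -0.1719  0.0448  0.0461]
43 u [0.5685 0.5695 0.571  0.7074 0.7093 0.7117] v [-0.1894 -0.1822  0.0338  0.0354]
((524.8797607421875, 423.07305908203125), (213.71372985839844, 307.8197937011719), 36.7880973815918) [[347.1000061035156, 482.29998779296875], [531.5, 235.8000030517578], [702.5999755859375, 363.79998779296875], [518.2999877929688, 610.2999877929688]]
top 1472
cast foot [0.6597 0.1426 0.0427] yaw 8.2 rms 0.0014 knob81 [0.6137 0.1359 0.1091]
cast foot [0.6702 0.0635 0.043 ] yaw 10.1 rms 0.0014 knob81 [0.6245 0.0553 0.1094]
side 85
few 66
few 19
tray ((437.3595275878906, 157.9906005859375), (127.26054382324219, 129.03414916992188), 9.822022438049316)
501 ((436.908935546875, 157.52130126953125), (125.23766326904297, 123.43167877197266), 9.988397598266602)
947 ((438.2995300292969, 159.34478759765625), (126.54075622558594, 133.14364624023438), 8.979000091552734)
```

```bash
cat > plan.py <<'E'
from h import *
from scipy.spatial.transform import Rotation as Ro
def plan(p,R=None):
    s=sense(); Rt=np.array(s['ee_rot']); d=(np.array(p)-s['tool_pos'])*1000
    print('t',round(s['time_s'],2),'tool delta mm',(Rt.T@d).round(1),'norm',np.linalg.norm(d).round(0),'w',round(s['width'],3),'F',np.round(s['force'],1),'grip',round(s['grip_force'],1))
    if R is not None:
        r=Ro.from_matrix(Rt.T@R).as_rotvec(); print('rot',r.round(4),'then delta in new frame',(R.T@d).round(1))
def Rdown(yaw):
    c,s=np.cos(np.radians(yaw)),np.sin(np.radians(yaw)); return np.array([[c,s,0],[s,-c,0],[0,0,-1.]])
def Rlean(yaw,lean):  # tool x in vertical plane of yaw, z leaning outward
    return Rdown(yaw)@Ro.from_euler('y',lean,degrees=True).as_matrix()
E
python3 -m jog '[{"delta_pos":[29,-29.5,0],"delta_rot":[0,0,0],"fingers":0},{"delta_pos":[29,-29.5,0],"delta_rot":[0,0,0],"fingers":0},{"delta_pos":[29,-29.5,0],"delta_rot":[0,0,0],"fingers":0},{"delta_pos":[29,-29.5,0],"delta_rot":[0,0,0],"fingers":0},{"delta_pos":[29,-29.5,0],"delta_rot":[0,0,0],"fingers":0},{"delta_pos":[29,-29.5,0],"delta_rot":[0,0,0],"fingers":0},{"delta_pos":[29,-29.5,0],"delta_rot":[0,0,0],"fingers":0},{"delta_pos":[29,-29.5,0],"delta_rot":[0,0,0],"fingers":0},{"delta_pos":[29,-29.5,0],"delta_rot":[0,0,0],"fingers":0},{"delta_pos":[29,-29.5,0],"delta_rot":[0,0,0],"fingers":0}]' 60
python3 -m jog '[{"delta_pos":[29,-29.5,0],"delta_rot":[0,0,0],"fingers":0},{"delta_pos":[29,-29.5,0],"delta_rot":[0,0,0],"fingers":0},{"delta_pos":[29,-29.5,0],"delta_rot":[0,0,0],"fingers":0},{"delta_pos":[29,-29.5,0],"delta_rot":[0,0,0],"fingers":0},{"delta_pos":[4,-35,8],"delta_rot":[0,0,0],"fingers":0},{"delta_pos":[4,-35,8],"delta_rot":[0,0,0],"fingers":0},{"delta_pos":[4,-35,8],"delta_rot":[0,0,0],"fingers":0},{"delta_pos":[4,-35,8],"delta_rot":[0,0,0],"fingers":0},{"delta_pos":[4,-35,8],"delta_rot":[0,0,0],"fingers":0},{"delta_pos":[4,-35,8],"delta_rot":[0,0,0],"fingers":0}]'
python3 -c "
from plan import *
plan([.360,.2645,.002],Rdown(39.1)); print(sense()['tool_pos'])"
```

```text
time_s: 0.93
tool_pos: [0.3902, -0.1556, 0.2047]
ee_rot: [[0.91, 0.414, 0.0], [0.414, -0.91, 0.0], [0.0, -0.0, -1.0]]
force: [1.2, 0.5, -0.2]
width: 1.004
grip_force: 0.0
time_s: 1.77
tool_pos: [0.3809, 0.2003, 0.1563]
ee_rot: [[0.91, 0.414, -0.0], [0.414, -0.91, -0.0], [-0.0, 0.0, -1.0]]
force: [1.8, 0.2, 0.0]
width: 1.002
grip_force: 0.0
t 1.77 tool delta mm [  7.6 -67.  154.3] norm 168.0 w 1.002 F [1.8 0.2 0. ] grip 0.0
rot [ 0.      0.0003 -0.2557] then delta in new frame [ 24.3 -62.9 154.3]
[0.3808577  0.2003409  0.15628259]
```

```bash
python3 -m jog '[{"delta_pos":[4,-33,0],"delta_rot":[0,0,0],"fingers":0},{"delta_pos":[4,-33,0],"delta_rot":[0,0,0],"fingers":0},{"delta_pos":[0,0,0],"delta_rot":[0,0,-0.085],"fingers":0},{"delta_pos":[0,0,0],"delta_rot":[0,0,-0.085],"fingers":0},{"delta_pos":[0,0,0],"delta_rot":[0,0,-0.085],"fingers":0},{"delta_pos":[0,0,30],"delta_rot":[0,0,0],"fingers":0},{"delta_pos":[0,0,30],"delta_rot":[0,0,0],"fingers":0},{"delta_pos":[0,0,30],"delta_rot":[0,0,0],"fingers":0},{"delta_pos":[0,0,0],"delta_rot":[0,0,0],"fingers":0},{"delta_pos":[0,0,0],"delta_rot":[0,0,0],"fingers":0}]'
python3 -c "
from plan import *
plan([.360,.2645,.002],Rdown(39.1))
f=cam('wrist');save('w1.png',f['img'])"
```

```text
time_s: 2.6
tool_pos: [0.3606, 0.2615, 0.0655]
ee_rot: [[0.776, 0.63, -0.004], [0.63, -0.776, -0.002], [-0.004, -0.001, -1.0]]
force: [0.4, -0.2, 0.7]
width: 1.001
grip_force: 0.0
t 2.6 tool delta mm [ 1.7 -2.6 63.5] norm 64.0 w 1.001 F [ 0.4 -0.2  0.7] grip 0.0
rot [-0.0006  0.0044 -0.0006] then delta in new frame [ 1.4 -2.7 63.5]
```

View pics/w1.png

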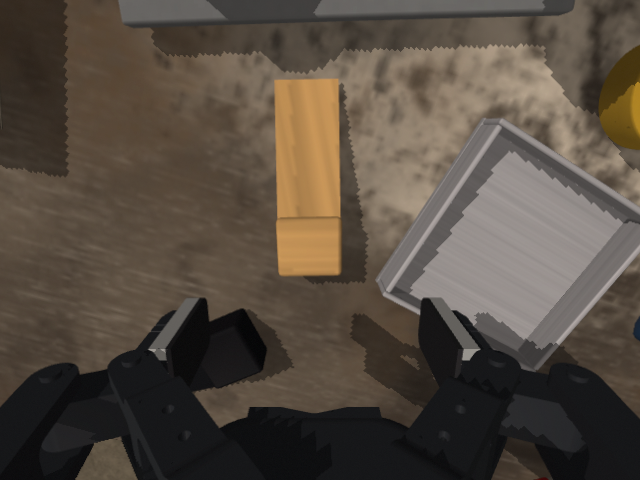

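The wedge sits straight ahead of the fingers, with its block at (309,246) and the plate edge at row ~20. Now I descend and grip it.

```bash
python3 -m jog '[{"delta_pos":[1.5,-2.5,21],"delta_rot":[0,0,0],"fingers":0},{"delta_pos":[0,0,21],"delta_rot":[0,0,0],"fingers":0},{"delta_pos":[0,0,20],"delta_rot":[0,0,0],"fingers":0},{"delta_pos":[0,0,0],"delta_rot":[0,0,0],"fingers":0},{"delta_pos":[0,0,0],"delta_rot":[0,0,0],"fingers":1},{"delta_pos":[0,0,0],"delta_rot":[0,0,0],"fingers":1},{"delta_pos":[0,0,0],"delta_rot":[0,0,0],"fingers":1},{"delta_pos":[0,0,0],"delta_rot":[0,0,0],"fingers":1},{"delta_pos":[0,0,0],"delta_rot":[0,0,0],"fingers":1},{"delta_pos":[0,0,0],"delta_rot":[0,0,0],"fingers":1}]' 50
python3 - <<'E'
from plan import *
plan([.360,.2645,.002],Rdown(39.1))
x=np.array([np.cos(np.radians(41)),np.sin(np.radians(41))]);y=np.array([-x[1],x[0]])
o=x*.530+y*-.030
plan([*o,.003],Rdown(41))
E
```

```text
time_s: 3.48
tool_pos: [0.3618, 0.2654, 0.0057]
ee_rot: [[0.776, 0.63, 0.001], [0.63, -0.776, 0.001], [0.001, 0.0, -1.0]]
force: [0.0, 0.6, -0.4]
width: 0.142
grip_force: 0.0
t 3.48 tool delta mm [-2.  -0.4  3.7] norm 4.0 w 0.142 F [ 0.   0.6 -0.4] grip 0.0
rot [ 0.0001 -0.0012 -0.0007] then delta in new frame [-2.  -0.4  3.7]
t 3.48 tool delta mm [82.5 -9.9  2.8] norm 83.0 w 0.142 F [ 0.   0.6 -0.4] grip 0.0
rot [ 0.0002 -0.0012 -0.0338] then delta in new frame [82.8 -7.1  2.7]
```

```bash
python3 -c "
from plan import *
f=cam('wrist');save('w2.png',f['img']); print(sense()['width'])
f=cam('top');save('t2.png',f['img'][200:380,200:420].repeat(3,0).repeat(3,1))"
```

```text
0.05378257026309217
```

View pics/w2.png

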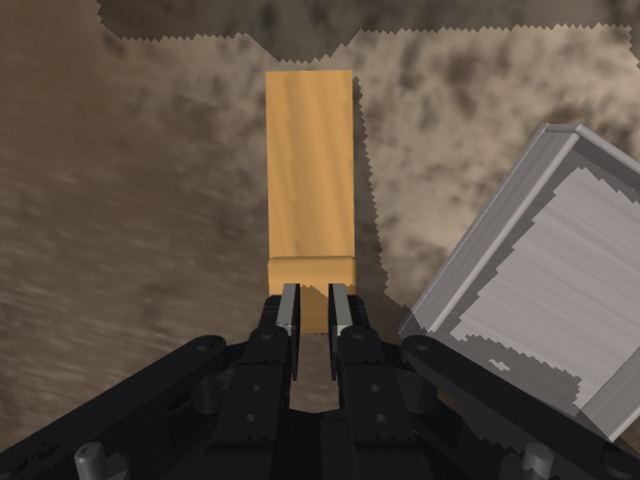

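Run:
```python
from plan import *
f=cam('wrist'); print(np.array(f['T_tool_cam']).round(3)); P=cloud(f); s=sense(); R=np.array(s['ee_rot']); T=(P-s['tool_pos'])@R
for c,r in [(310,80),(310,150),(310,250),(310,270),(312,300),(312,325),(290,300),(285,330),(340,300),(345,330)]: print((c,r),f['range_z'][r,c],'tool',(T[r,c]*1000).round(1),'world',P[r,c].round(4))
print(s['tool_pos'],s['width'],s['force'])
f=cam('top');P=cloud(f)
hsv=cv2.cvtColor(f['img'],cv2.COLOR_RGB2HSV);k=(abs(hsv[...,0].astype(int)-15)<7)&(hsv[...,1]>90)&(hsv[...,2]>120)&(abs(P[...,0]-.39)<.08)&(abs(P[...,1]-.29)<.08)
print(cv2.minAreaRect((P[k][:,:2]*1000).astype(np.float32)),k.sum())
```

```text
[[ 0.    -0.957 -0.289  0.075]
 [ 1.     0.001 -0.001  0.   ]
 [ 0.001 -0.289  0.957 -0.17 ]
 [ 0.     0.     0.     1.   ]]
(310, 80) 0.15700196 tool [95.1 -1.8  0.2] world [0.4342 0.3266 0.0049]
(310, 150) 0.15755722 tool [65.6 -1.8 -8.1] world [0.4113 0.308  0.0132]
(310, 250) 0.15972857 tool [ 22.8  -1.8 -18.7] world [0.3781 0.281  0.0238]
(310, 270) 0.1574314 tool [ 15.2  -1.8 -23.4] world [0.3721 0.2762 0.0285]
(312, 300) 0.13602366 tool [ 12.4  -0.8 -46.6] world [0.3706 0.2736 0.0517]
(312, 325) 0.11974524 tool [ 11.9  -0.7 -63.8] world [0.3703 0.2732 0.0689]
(290, 300) 0.14373036 tool [  8.8  -9.6 -39.7] world [0.3623 0.2783 0.0448]
(285, 330) 0.11140464 tool [ 14.8  -9.  -71.6] world [0.3673 0.2815 0.0767]
(340, 300) 0.14340985 tool [  9.   10.4 -39.9] world [0.375  0.2628 0.045 ]
(345, 330) 0.11089361 tool [ 15.    9.6 -72.1] world [0.3792 0.2672 0.0772]
[0.36148951 0.26522922 0.00511568] 0.0036540244320890803 [-0.41180468 -0.03237321  0.70318944]
((398.30120849609375, 292.14007568359375), (103.90672302246094, 38.648921966552734), 43.632266998291016) 252
```

Run:
```python
from plan import *
f=cam('wrist'); save('w3.png',f['img'][200:420,200:440].repeat(2,0).repeat(2,1)); P=cloud(f); s=sense(); R=np.array(s['ee_rot']); T=(P-s['tool_pos'])@R*1000
for r in range(268,330,5): print(r,T[r,304].round(1),T[r,312].round(1),T[r,330].round(1))
print(sense()['width'],sense()['tool_pos'])
```

```text
268 [ 16.1  -4.4 -23.5] [ 16.4  -0.9 -24.3] [ 15.7   7.  -22.5]
273 [ 13.7  -4.4 -23.4] [ 14.   -0.9 -24. ] [ 14.   7. -24.]
278 [ 11.1  -4.4 -22.9] [ 11.3  -0.9 -23.4] [ 11.5   7.  -23.7]
283 [ 12.6  -4.2 -31.6] [ 12.5  -0.8 -31.2] [  8.3   7.2 -22. ]
288 [ 12.6  -4.1 -36.4] [ 13.   -0.8 -37.3] [  6.9   7.1 -24.2]
293 [ 12.2  -4.  -40.2] [ 12.3  -0.8 -40.4] [ 12.4   6.3 -40.6]
298 [ 12.6  -3.8 -45.3] [ 12.2  -0.8 -44.6] [ 12.4   6.1 -44.9]
303 [ 12.5  -3.7 -49.2] [ 12.7  -0.7 -49.6] [ 12.    6.  -48.4]
308 [ 12.4  -3.6 -52.9] [ 12.   -0.7 -52.3] [ 12.2   5.8 -52.6]
313 [ 12.1  -3.5 -56. ] [ 12.1  -0.7 -56.1] [ 13.    5.6 -57.6]
318 [ 12.6  -3.4 -60.4] [ 12.2  -0.7 -59.7] [ 12.2   5.5 -59.8]
323 [ 12.8  -3.3 -64.1] [ 12.2  -0.7 -63.1] [ 11.9   5.4 -62.5]
328 [ 10.9  -3.3 -64. ] [ 11.6  -0.6 -65.2] [ 12.9   5.2 -67.4]
0.0025586829431508626 [0.36139579 0.26519709 0.00495566]
```

View pics/w3.png

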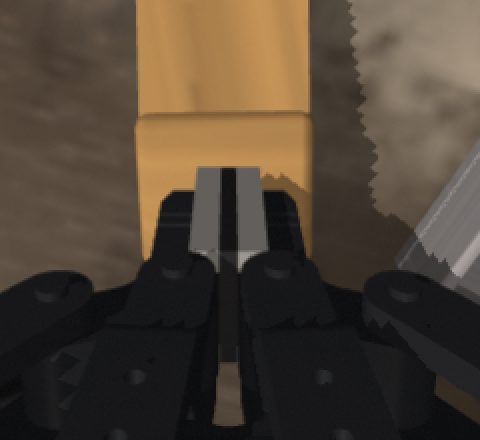

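The pads closed just above the block. The wrist depth puts the real fingertips about 28 mm short of the stated TCP, which matches a 40 mm block not stopping them. I'll open, go 31 mm lower and grip again.

```bash
python3 -m jog '[{"delta_pos":[0,0,0],"delta_rot":[0,0,0],"fingers":0},{"delta_pos":[0,0,0],"delta_rot":[0,0,0],"fingers":0},{"delta_pos":[0,0,0],"delta_rot":[0,0,0],"fingers":0},{"delta_pos":[0,0,0],"delta_rot":[0,0,0],"fingers":0},{"delta_pos":[0,0,0],"delta_rot":[0,0,0],"fingers":0},{"delta_pos":[0,0,0],"delta_rot":[0,0,0],"fingers":0},{"delta_pos":[0,0,0],"delta_rot":[0,0,0],"fingers":0},{"delta_pos":[0,0,0],"delta_rot":[0,0,0],"fingers":0},{"delta_pos":[0,0,0],"delta_rot":[0,0,0],"fingers":0},{"delta_pos":[0,0,0],"delta_rot":[0,0,0],"fingers":0}]'
python3 -m jog '[{"delta_pos":[-1,-1.5,8],"delta_rot":[0,0,0],"fingers":0},{"delta_pos":[0,0,8],"delta_rot":[0,0,0],"fingers":0},{"delta_pos":[0,0,8],"delta_rot":[0,0,0],"fingers":0},{"delta_pos":[0,0,7],"delta_rot":[0,0,0],"fingers":0.3},{"delta_pos":[0,0,0],"delta_rot":[0,0,0],"fingers":1},{"delta_pos":[0,0,0],"delta_rot":[0,0,0],"fingers":1},{"delta_pos":[0,0,0],"delta_rot":[0,0,0],"fingers":1},{"delta_pos":[0,0,0],"delta_rot":[0,0,0],"fingers":1},{"delta_pos":[0,0,0],"delta_rot":[0,0,0],"fingers":1},{"delta_pos":[0,0,0],"delta_rot":[0,0,0],"fingers":1}]' 50
```

```text
time_s: 4.57
tool_pos: [0.3615, 0.2652, 0.005]
ee_rot: [[0.776, 0.63, 0.0], [0.63, -0.776, 0.0], [0.0, 0.0, -1.0]]
force: [0.1, -0.3, 0.1]
width: 1.003
grip_force: 0.0
time_s: 5.4
tool_pos: [0.3598, 0.2658, -0.0258]
ee_rot: [[0.776, 0.63, 0.0], [0.63, -0.776, 0.0], [0.0, 0.0, -1.0]]
force: [0.0, 0.0, -0.6]
width: 0.46
grip_force: 52.0
```

```bash
python3 -m jog '[{"delta_pos":[0,0,0],"delta_rot":[0,0,-0.034],"fingers":1},{"delta_pos":[9,-3,0],"delta_rot":[0,0,0],"fingers":1},{"delta_pos":[9,-3,0],"delta_rot":[0,0,0],"fingers":1},{"delta_pos":[9,0,0],"delta_rot":[0,0,0],"fingers":1},{"delta_pos":[9,0,0],"delta_rot":[0,0,0],"fingers":1},{"delta_pos":[9,0,0],"delta_rot":[0,0,0],"fingers":1},{"delta_pos":[9,0,0],"delta_rot":[0,0,0],"fingers":1},{"delta_pos":[8,0,0],"delta_rot":[0,0,0],"fingers":1},{"delta_pos":[8,0,0],"delta_rot":[0,0,0],"fingers":1},{"delta_pos":[6,0,0],"delta_rot":[0,0,0],"fingers":1}]' 70
cat > level.py <<'E'
from plan import *
f=cam('top'); P=cloud(f).reshape(-1,3); C=cv2.cvtColor(f['img'],cv2.COLOR_RGB2HSV).reshape(-1,3).astype(int)
t=np.radians(41); x=np.array([np.cos(t),np.sin(t)]);y=np.array([-x[1],x[0]]); u=P[:,:2]@x; v=P[:,:2]@y
k=(abs(u-.642)<.066)&(abs(v+.062)<.115)&(P[:,2]>.012)&(P[:,2]<.038)&(C[:,1]<70)
Q=np.c_[u,v,np.ones(len(u))][k]; z=P[k,2]; w=np.ones(len(z),bool)
for _ in range(8):
    s=np.linalg.lstsq(Q[w],z[w],rcond=None)[0]; r=z-Q@s; w=abs(r-np.median(r[w]))<.003
print('level slope',s[0].round(4),'v',s[1].round(4),w.sum())
k=(abs(u-.642)<.06)&(abs(v+.157)<.06)&(P[:,2]>.07)&(P[:,2]<.14)
print('pan z',np.percentile(P[k,2],[5,50,95]).round(4),P[k].mean(0).round(4))
print(sense()['tool_pos'],sense()['force'],sense()['width'])
E
python3 level.py
```

```text
time_s: 6.23
tool_pos: [0.4115, 0.3186, -0.0258]
ee_rot: [[0.755, 0.656, -0.005], [0.656, -0.755, -0.004], [-0.006, 0.0, -1.0]]
force: [-10.9, -9.4, 10.4]
width: 0.452
grip_force: 71.7
level slope 0.0228 v -0.0014 2280
pan z [0.1021 0.1059 0.1125] [0.5855 0.3016 0.1061]
[ 0.41247223  0.31948846 -0.0257663 ] [-7.11449086 -5.08996408  9.47722784] 0.4546000490596204
```

```bash
python3 -m jog '[{"delta_pos":[2,0,0],"delta_rot":[0,0,0],"fingers":1},{"delta_pos":[0,0,0],"delta_rot":[0,0,0],"fingers":1},{"delta_pos":[0,0,0],"delta_rot":[0,0,0],"fingers":1},{"delta_pos":[0,0,0],"delta_rot":[0,0,0],"fingers":1},{"delta_pos":[0,0,0],"delta_rot":[0,0,0],"fingers":1},{"delta_pos":[0,0,0],"delta_rot":[0,0,0],"fingers":1},{"delta_pos":[0,0,0],"delta_rot":[0,0,0],"fingers":1},{"delta_pos":[0,0,0],"delta_rot":[0,0,0],"fingers":1},{"delta_pos":[0,0,0],"delta_rot":[0,0,0],"fingers":1},{"delta_pos":[0,0,0],"delta_rot":[0,0,0],"fingers":1}]'
python3 level.py
```

```text
time_s: 7.12
tool_pos: [0.4132, 0.3201, -0.0257]
ee_rot: [[0.755, 0.656, -0.003], [0.656, -0.755, -0.003], [-0.004, 0.0, -1.0]]
force: [-7.2, -7.3, 6.4]
width: 0.458
grip_force: 71.6
level slope 0.0169 v 0.0 2200
pan z [0.1021 0.1061 0.1126] [0.5859 0.3016 0.1063]
[ 0.41318313  0.32012932 -0.02575851] [-7.8259875  -6.41745383  7.41573849] 0.4549038943515776
```

```bash
python3 -m jog '[{"delta_pos":[4,0,0],"delta_rot":[0,0,0],"fingers":1},{"delta_pos":[4,0,0],"delta_rot":[0,0,0],"fingers":1},{"delta_pos":[3,0,0],"delta_rot":[0,0,0],"fingers":1},{"delta_pos":[0,0,0],"delta_rot":[0,0,0],"fingers":1},{"delta_pos":[0,0,0],"delta_rot":[0,0,0],"fingers":1},{"delta_pos":[0,0,0],"delta_rot":[0,0,0],"fingers":1},{"delta_pos":[0,0,0],"delta_rot":[0,0,0],"fingers":1},{"delta_pos":[0,0,0],"delta_rot":[0,0,0],"fingers":1},{"delta_pos":[0,0,0],"delta_rot":[0,0,0],"fingers":1},{"delta_pos":[0,0,0],"delta_rot":[0,0,0],"fingers":1}]'
python3 level.py
python3 - <<'E'
from plan import *
f=cam('wrist'); P=cloud(f); im=f['img']; hsv=cv2.cvtColor(im,cv2.COLOR_RGB2HSV).astype(int)
R=np.array(sense()['ee_rot']); T=(P-np.array(sense()['tool_pos']))@R*1000
c=310
k=(abs(T[...,1])<10)&(T[...,0]>5)&(T[...,0]<120)
for x in range(20,125,5):
    m=k&(abs(T[...,0]-x)<1.5); print(x,(P[m][:,2].mean()*1000).round(1) if m.any() else None, hsv[m][:,1].mean().round() if m.any() else '')
E
```

```text
time_s: 8.0
tool_pos: [0.4216, 0.3275, -0.0257]
ee_rot: [[0.755, 0.656, -0.003], [0.656, -0.755, -0.003], [-0.004, 0.0, -1.0]]
force: [-6.5, -5.6, 6.6]
width: 0.454
grip_force: 71.6
level slope -0.0033 v -0.0013 1830
pan z [0.104  0.1075 0.1139] [0.5872 0.3031 0.1077]
[ 0.42161912  0.32748635 -0.025737  ] [-6.52362718 -6.50731787  6.51793266] 0.45745855070558505
20 61.9 82.0
25 23.7 141.0
30 22.5 140.0
35 21.1 139.0
40 21.7 86.0
45 31.4 12.0
50 31.3 12.0
55 31.3 11.0
60 31.3 12.0
65 31.3 12.0
70 31.2 12.0
75 109.3 50.0
80 31.3 13.0
85 31.3 13.0
90 31.2 13.0
95 31.2 12.0
100 31.2 12.0
105 31.2 14.0
110 30.6 14.0
115 None 
120 None
```

```bash
python3 -m jog '[{"delta_pos":[0,0,0],"delta_rot":[0,0,0],"fingers":0.3},{"delta_pos":[0,0,0],"delta_rot":[0,0,0],"fingers":0.3},{"delta_pos":[0,0,0],"delta_rot":[0,0,0],"fingers":0.3},{"delta_pos":[0,0,-10],"delta_rot":[0,0,0],"fingers":0.3},{"delta_pos":[0,0,-36],"delta_rot":[0,0,0],"fingers":0.3},{"delta_pos":[0,0,-36],"delta_rot":[0,0,0],"fingers":0.3},{"delta_pos":[0,0,-36],"delta_rot":[0,0,0],"fingers":0.3},{"delta_pos":[0,0,-36],"delta_rot":[0,0,0],"fingers":0.3},{"delta_pos":[0,0,-36],"delta_rot":[0,0,0],"fingers":0.3},{"delta_pos":[0,0,-36],"delta_rot":[0,0,0],"fingers":0.3}]'
python3 level.py
python3 - <<'E'
from plan import *
R=Rlean(8,35); a=-R[:,2]
for foot in([.6597,.1426,.0427],[.6702,.0635,.043]):
    plan(np.array(foot)+a*.126,R); plan(np.array(foot)+a*.126)
E
```

```text
time_s: 8.93
tool_pos: [0.4228, 0.3286, 0.2029]
ee_rot: [[0.755, 0.656, 0.001], [0.656, -0.755, 0.001], [0.001, 0.0, -1.0]]
force: [0.1, 0.6, -1.0]
width: 0.699
grip_force: 0.0
level slope 0.0217 v -0.0246 156
pan z [0.1041 0.1074 0.1137] [0.5999 0.2925 0.108 ]
[0.42468804 0.32986207 0.21177882] [-1.38137767 -0.40657961  6.36225452] 0.699226189751245
t 8.98 tool delta mm [ -7.  256.   66.2] norm 265.0 w 0.699 F [-1.4 -0.4  6.4] grip 0.0
rot [-0.1781  0.5802  0.5568] then delta in new frame [ 72.3 218.1 131. ]
t 8.98 tool delta mm [ -7.  256.   66.2] norm 265.0 w 0.699 F [-1.4 -0.4  6.4] grip 0.0
t 8.98 tool delta mm [-51.  322.6  65.4] norm 333.0 w 0.699 F [-1.4 -0.4  6.4] grip 0.0
rot [-0.1781  0.5802  0.5568] then delta in new frame [ 72.  297.9 130.4]
t 8.98 tool delta mm [-51.  322.6  65.4] norm 333.0 w 0.699 F [-1.4 -0.4  6.4] grip 0.0
```

```bash
python3 -m jog '[{"delta_pos":[-1,36.6,0],"delta_rot":[0,0,0],"fingers":0.3},{"delta_pos":[-1,36.6,0],"delta_rot":[0,0,0],"fingers":0.3},{"delta_pos":[-1,36.6,0],"delta_rot":[0,0,0],"fingers":0.3},{"delta_pos":[-1,36.6,0],"delta_rot":[0,0,0],"fingers":0.3},{"delta_pos":[-1,36.6,0],"delta_rot":[0,0,0],"fingers":0.3},{"delta_pos":[-1,36.6,0],"delta_rot":[0,0,0],"fingers":0.3},{"delta_pos":[-1,36.6,0],"delta_rot":[0,0,0],"fingers":0.3},{"delta_pos":[0,0,0],"delta_rot":[-0.0254,0.0829,0.0795],"fingers":0.3},{"delta_pos":[0,0,0],"delta_rot":[-0.0254,0.0829,0.0795],"fingers":0.3},{"delta_pos":[0,0,0],"delta_rot":[-0.0254,0.0829,0.0795],"fingers":0.3}]'
python3 -m jog '[{"delta_pos":[0,0,0],"delta_rot":[-0.0254,0.0829,0.0795],"fingers":0.3},{"delta_pos":[0,0,0],"delta_rot":[-0.0254,0.0829,0.0795],"fingers":0.3},{"delta_pos":[0,0,0],"delta_rot":[-0.0254,0.0829,0.0795],"fingers":0.3},{"delta_pos":[0,0,0],"delta_rot":[-0.0254,0.0829,0.0795],"fingers":0.3},{"delta_pos":[-20,0,0],"delta_rot":[0,0,0],"fingers":0.3},{"delta_pos":[-15,0,10],"delta_rot":[0,0,0],"fingers":0.3},{"delta_pos":[0,0,0],"delta_rot":[0,0,0],"fingers":0.3},{"delta_pos":[0,0,0],"delta_rot":[0,0,0],"fingers":0.3},{"delta_pos":[0,0,0],"delta_rot":[0,0,0],"fingers":0.3},{"delta_pos":[0,0,0],"delta_rot":[0,0,0],"fingers":0.3}]'
python3 - <<'E'
from plan import *
R=Rlean(8,35); a=-R[:,2]
for foot in([.6597,.1426,.0427],):
    plan(np.array(foot)+a*.126,R); plan(np.array(foot)+a*.036,R)
f=cam('wrist'); save('w4.png',f['img'])
E
```

```text
time_s: 9.82
tool_pos: [0.5872, 0.1297, 0.1992]
ee_rot: [[0.86, 0.447, 0.247], [0.443, -0.893, 0.076], [0.255, 0.044, -0.966]]
force: [-0.4, -0.3, 1.0]
width: 0.698
grip_force: 0.0
time_s: 10.65
tool_pos: [0.5638, 0.1274, 0.1738]
ee_rot: [[0.816, 0.139, 0.56], [0.118, -0.99, 0.074], [0.565, 0.006, -0.825]]
force: [-0.6, 0.5, 0.3]
width: 0.703
grip_force: 0.0
t 10.65 tool delta mm [ 4.7 -1.9 37.1] norm 37.0 w 0.703 F [-0.6  0.5  0.3] grip 0.0
rot [0.0046 0.0101 0.0035] then delta in new frame [ 4.3 -1.7 37.1]
t 10.65 tool delta mm [  5.6  -2.3 127.1] norm 127.0 w 0.703 F [-0.6  0.5  0.3] grip 0.0
rot [0.0046 0.0101 0.0035] then delta in new frame [  4.3  -1.7 127.1]
```

View pics/w4.png

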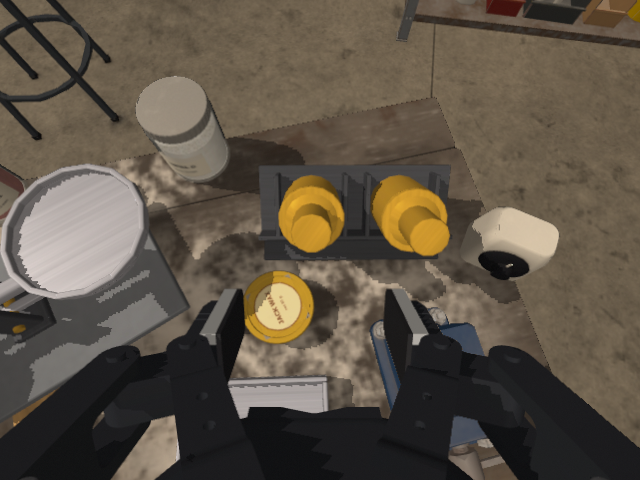

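Both castings are in view, with knob faces at (312,228) and (430,238). I refine their axes from this closer depth image.

```bash
cat > cast.py <<'E'
from plan import *
from scipy.optimize import least_squares
def fitcast(P,C,seeds,lean=35):
  out=[]
  for s0 in seeds:
    k=(C[...,0]>18)&(C[...,0]<30)&(C[...,1]>120)&(np.linalg.norm(P[...,:2]-np.array(s0[:2])+[.03,0],axis=-1)<.065)&(P[...,2]>.045)&(abs(P[...,1]-s0[1])<.042)
    D=P[k]
    def ax(p): t=np.radians(lean); return np.array([-np.sin(t)*np.cos(p),-np.sin(t)*np.sin(p),np.cos(t)])
    def res(p):
        a=ax(p[3]); q=D-p[:3]; h=q@a; rad=np.linalg.norm(q-np.outer(h,a),axis=1)
        d1=np.maximum(abs(h-.031)-.031,rad-.026); d2=np.maximum(abs(h-.081)-.019,rad-.014)
        return np.minimum(abs(d1),abs(d2))
    o=least_squares(res,[*s0,.14],loss='soft_l1',f_scale=.001); p=o.x
    print('n',len(D),'foot',p[:3].round(4),'yaw',np.degrees(p[3]).round(1),'rms',np.sqrt((o.fun**2).mean()).round(4)); out.append((p[:3],ax(p[3])))
  return out
E
python3 - <<'E'
from cast import *
f=cam('wrist'); o=fitcast(cloud(f),cv2.cvtColor(f['img'],cv2.COLOR_RGB2HSV).astype(int),[[.6597,.1426,.0427],[.6702,.0635,.043]])
R=Rlean(8,35)
for p,a in o: plan(p+a*.126,R); plan(p+a*.036,R)
E
```

```text
n 3850 foot [0.6604 0.1441 0.0446] yaw 8.5 rms 0.0009
n 4661 foot [0.6705 0.0651 0.0444] yaw 9.7 rms 0.0008
t 10.75 tool delta mm [ 7.  -2.6 35.7] norm 36.0 w 0.7 F [ 0.9 -0.   0.3] grip 0.0
rot [0.0046 0.0108 0.0035] then delta in new frame [ 6.6 -2.5 35.7]
t 10.75 tool delta mm [  8.   -3.4 125.6] norm 126.0 w 0.7 F [ 0.9 -0.   0.3] grip 0.0
rot [0.0046 0.0108 0.0035] then delta in new frame [  6.6  -2.9 125.7]
t 10.75 tool delta mm [ 5.8 78.5 35.7] norm 86.0 w 0.7 F [ 0.9 -0.   0.3] grip 0.0
rot [0.0046 0.0108 0.0035] then delta in new frame [ 5.7 78.6 35.4]
t 10.75 tool delta mm [  6.8  76.6 125.7] norm 147.0 w 0.7 F [ 0.9 -0.   0.3] grip 0.0
rot [0.0046 0.0108 0.0035] then delta in new frame [  5.7  77.1 125.4]
```

```bash
python3 -m jog '[{"delta_pos":[6.5,-2.7,0],"delta_rot":[0.0046,0.0108,0.0035],"fingers":0.3},{"delta_pos":[0,0,25],"delta_rot":[0,0,0],"fingers":0.3},{"delta_pos":[0,0,25],"delta_rot":[0,0,0],"fingers":0.3},{"delta_pos":[0,0,25],"delta_rot":[0,0,0],"fingers":0.3},{"delta_pos":[0,0,25],"delta_rot":[0,0,0],"fingers":0.3},{"delta_pos":[0,0,15],"delta_rot":[0,0,0],"fingers":0.3},{"delta_pos":[0,0,10],"delta_rot":[0,0,0],"fingers":0.3},{"delta_pos":[0,0,0],"delta_rot":[0,0,0],"fingers":0.3},{"delta_pos":[0,0,0],"delta_rot":[0,0,0],"fingers":0.3},{"delta_pos":[0,0,0],"delta_rot":[0,0,0],"fingers":0.3}]'
python3 - <<'E'
from plan import *
R=Rlean(8,35)
plan(np.array([.6604,.1441,.0446])-R[:,2]*.036,R)
f=cam('wrist'); save('w5.png',f['img'])
E
```

```text
time_s: 11.58
tool_pos: [0.6391, 0.1409, 0.0749]
ee_rot: [[0.811, 0.139, 0.569], [0.114, -0.99, 0.08], [0.574, -0.0, -0.819]]
force: [-0.7, -0.2, 0.7]
width: 0.7
grip_force: 0.0
t 11.58 tool delta mm [ 0.2 -0.2  1.1] norm 1.0 w 0.7 F [-0.7 -0.2  0.7] grip 0.0
rot [-0.0002 -0.0008  0.0001] then delta in new frame [ 0.2 -0.2  1.1]
```

View pics/w5.png

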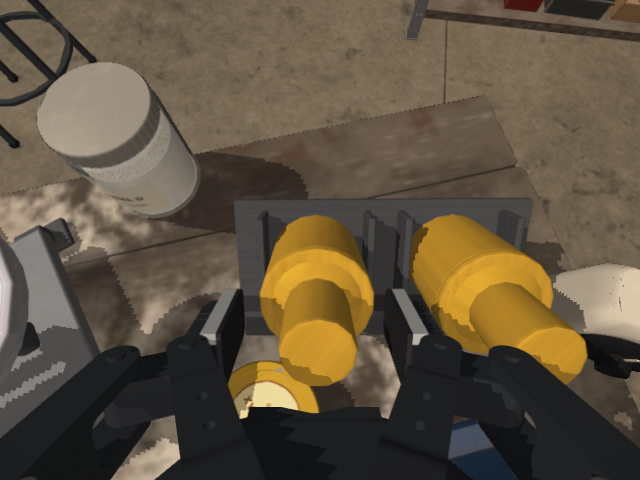

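Knob 1 is centred between the pads, with the tips at its base (row ~290). I close and lift it out along its axis.

```bash
python3 -m jog '[{"delta_pos":[0,0,0],"delta_rot":[0,0,0],"fingers":1},{"delta_pos":[0,0,0],"delta_rot":[0,0,0],"fingers":1},{"delta_pos":[0,0,0],"delta_rot":[0,0,0],"fingers":1},{"delta_pos":[0,0,0],"delta_rot":[0,0,0],"fingers":1},{"delta_pos":[0,0,0],"delta_rot":[0,0,0],"fingers":1},{"delta_pos":[0,0,-10],"delta_rot":[0,0,0],"fingers":1},{"delta_pos":[0,0,-20],"delta_rot":[0,0,0],"fingers":1},{"delta_pos":[0,0,-25],"delta_rot":[0,0,0],"fingers":1},{"delta_pos":[0,0,-30],"delta_rot":[0,0,0],"fingers":1},{"delta_pos":[0,0,-30],"delta_rot":[0,0,0],"fingers":1}]' 80
python3 - <<'E'
from plan import *
R=Rdown(8); plan([.587,.303,.19],R); print(sense()['force'],sense()['torque'],sense()['tool_pos'])
E
```

```text
time_s: 12.47
tool_pos: [0.5708, 0.1313, 0.1646]
ee_rot: [[0.816, 0.139, 0.561], [0.115, -0.99, 0.079], [0.567, -0.0, -0.824]]
force: [0.4, 0.8, -3.7]
width: 0.31
grip_force: 79.7
t 12.47 tool delta mm [  47.3 -167.8    1.7] norm 174.0 w 0.31 F [ 0.4  0.8 -3.7] grip 79.7
rot [-2.000e-04 -6.028e-01  1.000e-04] then delta in new frame [  39.9 -167.8  -25.4]
[ 0.3852788   0.80331768 -3.70924075] [-0.06013465  0.71891533 -0.0227569 ] [0.57084977 0.13129702 0.16461375]
```

```bash
python3 -m jog '[{"delta_pos":[20,0,-30],"delta_rot":[0,0,0],"fingers":1},{"delta_pos":[0,0,0],"delta_rot":[0,-0.1206,0],"fingers":1},{"delta_pos":[0,0,0],"delta_rot":[0,-0.1206,0],"fingers":1},{"delta_pos":[0,0,0],"delta_rot":[0,-0.1206,0],"fingers":1},{"delta_pos":[0,0,0],"delta_rot":[0,-0.1206,0],"fingers":1},{"delta_pos":[0,0,0],"delta_rot":[0,-0.1206,0],"fingers":1},{"delta_pos":[0,0,0],"delta_rot":[0,0,0],"fingers":1},{"delta_pos":[0,0,0],"delta_rot":[0,0,0],"fingers":1},{"delta_pos":[0,0,0],"delta_rot":[0,0,0],"fingers":1},{"delta_pos":[0,0,0],"delta_rot":[0,0,0],"fingers":1}]'
python3 - <<'E'
from plan import *
R=Rdown(8); plan([.587,.303,.19],R); F=[]
for i in range(4): F.append(sense()['force']); f=cam('wrist')
print(np.mean(F,0))
P=cloud(f);C=cv2.cvtColor(f['img'],cv2.COLOR_RGB2HSV).astype(int); s=sense(); T=(P-s['tool_pos'])@np.array(s['ee_rot'])*1000
k=(C[...,0]>18)&(C[...,0]<30)&(C[...,1]>120)&(abs(T[...,1])<35)&(T[...,2]<45)&(T[...,0]<50)&(T[...,0]>-40)
D=T[k]; print(len(D)); 
for z in range(-60,45,6):
    m=abs(D[:,2]-z)<3
    if m.sum()>5: print(z,m.sum(),'xmax',np.percentile(D[m,0],98).round(1),'y',np.percentile(D[m,1],[2,98]).round(1))
E
```

```text
time_s: 13.3
tool_pos: [0.5718, 0.1315, 0.2047]
ee_rot: [[0.99, 0.14, 0.01], [0.14, -0.99, 0.001], [0.01, -0.0, -1.0]]
force: [-0.1, -0.3, -3.7]
width: 0.311
grip_force: 81.6
t 13.3 tool delta mm [  38.8 -167.7   15.1] norm 173.0 w 0.311 F [-0.1 -0.3 -3.7] grip 81.6
rot [-0.0001 -0.0096  0.0004] then delta in new frame [  38.9 -167.7   14.7]
[ 0.22678622  0.04096692 -3.96301973]
12440
-60 990 xmax 14.2 y [-13.2  12.1]
-54 536 xmax 14.3 y [-13.2  11.9]
-48 470 xmax 14.3 y [-12.9  11.7]
-42 409 xmax 14.4 y [-13.2  11.9]
-36 394 xmax 14.3 y [-20.4  12.2]
-30 1169 xmax 20.1 y [-14.6  13.8]
-24 2341 xmax 25.7 y [-23.6  22.5]
-18 397 xmax 26.5 y [-21.8  20.9]
-12 329 xmax 26.4 y [-21.5  20.7]
-6 295 xmax 26.4 y [-21.2  20.4]
0 282 xmax 26.5 y [-20.9  20.7]
6 245 xmax 26.6 y [-21.4  20.4]
12 225 xmax 26.5 y [-21.   20.9]
18 198 xmax 26.6 y [-21.4  20.4]
24 193 xmax 26.6 y [-21.8  19.9]
30 167 xmax 26.8 y [-22.  20.]
36 10 xmax 26.5 y [-22.6   3.5]
```

```bash
python3 -m jog '[{"delta_pos":[7.8,-33.5,0],"delta_rot":[0,-0.0096,0],"fingers":1},{"delta_pos":[7.8,-33.5,0],"delta_rot":[0,0,0],"fingers":1},{"delta_pos":[7.8,-33.5,0],"delta_rot":[0,0,0],"fingers":1},{"delta_pos":[7.8,-33.5,0],"delta_rot":[0,0,0],"fingers":1},{"delta_pos":[7.8,-33.5,0],"delta_rot":[0,0,0],"fingers":1},{"delta_pos":[0,0,0],"delta_rot":[0,0,0],"fingers":1},{"delta_pos":[0,0,0],"delta_rot":[0,0,0],"fingers":1},{"delta_pos":[0,0,0],"delta_rot":[0,0,0],"fingers":1},{"delta_pos":[0,0,0],"delta_rot":[0,0,0],"fingers":1},{"delta_pos":[0,0,0],"delta_rot":[0,0,0],"fingers":1}]'
python3 - <<'E'
from plan import *
R=Rdown(8); plan([.5873,.3027,.147],R); F=[]
for i in range(4): F.append(sense()['force']); f=cam('wrist')
print(np.mean(F,0))
P=cloud(f); s=sense(); m=(P[...,2]>.098)&(P[...,2]<.12)&(np.linalg.norm(P[...,:2]-[.587,.303],axis=-1)<.058)
(c,r)=cv2.minEnclosingCircle((P[m][:,:2]*1000).astype(np.float32)); print('pan circle',c,r,m.sum())
q=P[m&(P[...,2]<.111)]; print(np.percentile(q[:,2],[5,30,50,70,95]).round(4))
save('w6.png',f['img'])
E
python3 level.py
```

```text
time_s: 14.33
tool_pos: [0.588, 0.3016, 0.2043]
ee_rot: [[0.99, 0.138, -0.002], [0.138, -0.99, -0.0], [-0.002, -0.0, -1.0]]
force: [-0.4, 0.6, -4.1]
width: 0.311
grip_force: 82.0
t 14.33 tool delta mm [-0.5 -1.2 57.3] norm 57.0 w 0.311 F [-0.4  0.6 -4.1] grip 82.0
rot [-0.0001  0.0018 -0.0013] then delta in new frame [-0.6 -1.2 57.3]
[-0.20658539  0.07708593 -4.43967743]
pan circle (589.1082153320312, 305.3173522949219) 50.97720718383789 7907
[0.1078 0.1086 0.109  0.1093 0.1101]
level slope -0.006 v 0.0007 2833
pan z [0.1043 0.1076 0.1138] [0.5755 0.2892 0.1081]
[0.58801988 0.3022002  0.20367412] [-0.57688288 -0.69053021 -4.83667858] 0.30439447541410436
```

View pics/w6.png

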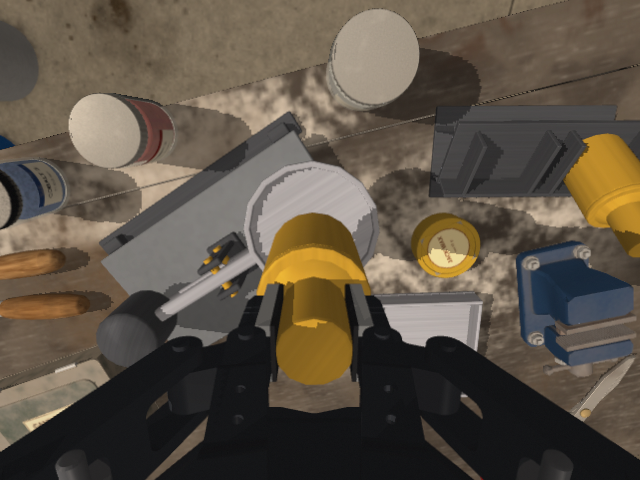

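It weighs about 4.4 N, so this is the solid one. It hangs over the pan, whose centre is at about (310,225). Lowering slowly now.

```bash
python3 -m jog '[{"delta_pos":[0,-2,15],"delta_rot":[0,0,0],"fingers":1},{"delta_pos":[0,0,15],"delta_rot":[0,0,0],"fingers":1},{"delta_pos":[0,0,12],"delta_rot":[0,0,0],"fingers":1},{"delta_pos":[0,0,8],"delta_rot":[0,0,0],"fingers":1},{"delta_pos":[0,0,4],"delta_rot":[0,0,0],"fingers":1},{"delta_pos":[0,0,3],"delta_rot":[0,0,0],"fingers":1},{"delta_pos":[0,0,2],"delta_rot":[0,0,0],"fingers":1},{"delta_pos":[0,0,2],"delta_rot":[0,0,0],"fingers":1},{"delta_pos":[0,0,2],"delta_rot":[0,0,0],"fingers":1},{"delta_pos":[0,0,0],"delta_rot":[0,0,0],"fingers":1}]'
```

```text
time_s: 15.42
tool_pos: [0.5876, 0.3048, 0.141]
ee_rot: [[0.99, 0.139, -0.002], [0.139, -0.99, -0.0], [-0.002, -0.0, -1.0]]
force: [-0.7, -1.2, 0.0]
width: 0.308
grip_force: 82.3
```

```bash
python3 -m jog '[{"delta_pos":[0,0,2],"delta_rot":[0,0,0],"fingers":1},{"delta_pos":[0,0,2],"delta_rot":[0,0,0],"fingers":1},{"delta_pos":[0,0,2],"delta_rot":[0,0,0],"fingers":1},{"delta_pos":[0,0,2],"delta_rot":[0,0,0],"fingers":1},{"delta_pos":[0,0,2],"delta_rot":[0,0,0],"fingers":1},{"delta_pos":[0,0,0],"delta_rot":[0,0,0],"fingers":1},{"delta_pos":[0,0,0],"delta_rot":[0,0,0],"fingers":1},{"delta_pos":[0,0,0],"delta_rot":[0,0,0],"fingers":1},{"delta_pos":[0,0,0],"delta_rot":[0,0,0],"fingers":1},{"delta_pos":[0,0,0],"delta_rot":[0,0,0],"fingers":1}]'; python3 level.py
```

```text
time_s: 16.25
tool_pos: [0.5875, 0.3048, 0.1306]
ee_rot: [[0.99, 0.139, -0.003], [0.139, -0.99, -0.0], [-0.003, -0.0, -1.0]]
force: [-0.4, 1.8, -1.7]
width: 0.307
grip_force: 82.4
level slope -0.0034 v 0.0004 2733
pan z [0.0892 0.093  0.123 ] [0.5678 0.2917 0.0961]
[0.58750905 0.30482452 0.13062006] [-0.82553076  0.0465634  -0.92289179] 0.30892280925418897
```

```bash
python3 -m jog '[{"delta_pos":[0,0,1.5],"delta_rot":[0,0,0],"fingers":1},{"delta_pos":[0,0,1.5],"delta_rot":[0,0,0],"fingers":1},{"delta_pos":[0,0,1],"delta_rot":[0,0,0],"fingers":1},{"delta_pos":[0,0,1],"delta_rot":[0,0,0],"fingers":1},{"delta_pos":[0,0,0],"delta_rot":[0,0,0],"fingers":1},{"delta_pos":[0,0,0],"delta_rot":[0,0,0],"fingers":1},{"delta_pos":[0,0,0],"delta_rot":[0,0,0],"fingers":1},{"delta_pos":[0,0,0],"delta_rot":[0,0,0],"fingers":1},{"delta_pos":[0,0,0],"delta_rot":[0,0,0],"fingers":1},{"delta_pos":[0,0,0],"delta_rot":[0,0,0],"fingers":1}]'; python3 level.py
```

```text
time_s: 17.13
tool_pos: [0.5878, 0.305, 0.1277]
ee_rot: [[0.99, 0.139, -0.0], [0.139, -0.99, 0.001], [-0.0, -0.001, -1.0]]
force: [-1.9, 2.1, 7.4]
width: 0.311
grip_force: 83.2
level slope -0.0044 v -0.0 2733
pan z [0.0863 0.0903 0.1216] [0.5677 0.292  0.0938]
[0.58779618 0.30494927 0.12773284] [-1.8997852   1.69155581  6.50157079] 0.30812662142367847
```

```bash
python3 -m jog '[{"delta_pos":[0,0,-1.5],"delta_rot":[0,0,0],"fingers":1},{"delta_pos":[0,0,0],"delta_rot":[0,0,0],"fingers":0.9},{"delta_pos":[0,0,0],"delta_rot":[0,0,0],"fingers":0.3},{"delta_pos":[0,0,0],"delta_rot":[0,0,0],"fingers":0.3},{"delta_pos":[0,0,0],"delta_rot":[0,0,0],"fingers":0.3},{"delta_pos":[0,0,0],"delta_rot":[0,0,0],"fingers":0.3},{"delta_pos":[0,0,-10],"delta_rot":[0,0,0],"fingers":0.3},{"delta_pos":[0,0,-20],"delta_rot":[0,0,0],"fingers":0.3},{"delta_pos":[0,0,-30],"delta_rot":[0,0,0],"fingers":0.3},{"delta_pos":[0,0,-30],"delta_rot":[0,0,0],"fingers":0.3}]'
python3 - <<'E'
from plan import *
R=Rlean(8,35)
plan(np.array([.6705,.0651,.0444])-R[:,2]*.15,R)
E
python3 level.py
```

```text
time_s: 18.02
tool_pos: [0.5872, 0.3044, 0.2175]
ee_rot: [[0.99, 0.139, -0.005], [0.139, -0.99, -0.001], [-0.005, 0.001, -1.0]]
force: [1.3, 0.1, 0.4]
width: 0.704
grip_force: 0.0
t 18.02 tool delta mm [-36.6 248.5  50.6] norm 256.0 w 0.704 F [1.3 0.1 0.4] grip 0.0
rot [7.000e-04 6.158e-01 3.000e-04] then delta in new frame [-59.  248.6  20. ]
level slope -0.0053 v 0.0001 2732
pan z [0.0866 0.0903 0.1211] [0.5782 0.292  0.0936]
[0.58880563 0.30513348 0.22645257] [-2.40554458 -1.07786519  4.74071327] 0.7048827505037335
```

```bash
python3 -m jog '[{"delta_pos":[-5.2,35.5,0],"delta_rot":[0,0,0],"fingers":0.3},{"delta_pos":[-5.2,35.5,0],"delta_rot":[0,0,0],"fingers":0.3},{"delta_pos":[-5.2,35.5,0],"delta_rot":[0,0,0],"fingers":0.3},{"delta_pos":[-5.2,35.5,0],"delta_rot":[0,0,0],"fingers":0.3},{"delta_pos":[-5.2,35.5,0],"delta_rot":[0,0,0],"fingers":0.3},{"delta_pos":[-5.2,35.5,0],"delta_rot":[0,0,0],"fingers":0.3},{"delta_pos":[-5.2,35.5,0],"delta_rot":[0,0,0],"fingers":0.3},{"delta_pos":[0,0,0],"delta_rot":[0,0.1232,0],"fingers":0.3},{"delta_pos":[0,0,0],"delta_rot":[0,0.1232,0],"fingers":0.3},{"delta_pos":[0,0,0],"delta_rot":[0,0.1232,0],"fingers":0.3}]'
python3 -m jog '[{"delta_pos":[0,0,0],"delta_rot":[0,0.1232,0],"fingers":0.3},{"delta_pos":[0,0,0],"delta_rot":[0,0.1232,0],"fingers":0.3},{"delta_pos":[-15,0,10],"delta_rot":[0,0,0],"fingers":0.3},{"delta_pos":[-15,0,10],"delta_rot":[0,0,0],"fingers":0.3},{"delta_pos":[0,0,0],"delta_rot":[0,0,0],"fingers":0.3},{"delta_pos":[0,0,0],"delta_rot":[0,0,0],"fingers":0.3},{"delta_pos":[0,0,0],"delta_rot":[0,0,0],"fingers":0.3},{"delta_pos":[0,0,0],"delta_rot":[0,0,0],"fingers":0.3},{"delta_pos":[0,0,0],"delta_rot":[0,0,0],"fingers":0.3},{"delta_pos":[0,0,0],"delta_rot":[0,0,0],"fingers":0.3}]'
python3 - <<'E'
from cast import *
f=cam('wrist'); o=fitcast(cloud(f),cv2.cvtColor(f['img'],cv2.COLOR_RGB2HSV).astype(int),[[.6705,.0651,.0444]])
R=Rlean(8,35)
for p,a in o: plan(p+a*.036,R)
plan(np.array([.6705,.0651,.0444])-R[:,2]*.036,R)
E
python3 level.py
```

```text
time_s: 18.9
tool_pos: [0.5874, 0.0525, 0.2182]
ee_rot: [[0.922, 0.137, 0.361], [0.128, -0.991, 0.05], [0.365, 0.0, -0.931]]
force: [-0.3, 1.0, 0.8]
width: 0.702
grip_force: 0.0
time_s: 19.73
tool_pos: [0.574, 0.0519, 0.1845]
ee_rot: [[0.809, 0.139, 0.57], [0.114, -0.99, 0.08], [0.576, 0.0, -0.817]]
force: [-0.3, 0.1, -0.1]
width: 0.701
grip_force: 0.0
n 3739 foot [0.6705 0.0648 0.0445] yaw 8.6 rms 0.001
t 19.78 tool delta mm [ -0.6   0.9 134.3] norm 134.0 w 0.704 F [-0.  -0.   0.6] grip 0.0
rot [-0.     -0.0026  0.0003] then delta in new frame [ -0.2   0.9 134.3]
t 19.78 tool delta mm [ -0.5   0.3 134.4] norm 134.0 w 0.704 F [-0.  -0.   0.6] grip 0.0
rot [-0.     -0.0026  0.0003] then delta in new frame [ -0.2   0.3 134.4]
level slope -0.0037 v 0.0007 3350
pan z [0.0859 0.0904 0.1136] [0.5795 0.3027 0.0927]
[0.57367213 0.05185678 0.18382485] [ 0.04741517 -0.00106578 -0.46694757] 0.7008971924177346
```

```bash
python3 -m jog '[{"delta_pos":[0,0.7,28],"delta_rot":[0,-0.0026,0],"fingers":0.3},{"delta_pos":[0,0,28],"delta_rot":[0,0,0],"fingers":0.3},{"delta_pos":[0,0,26],"delta_rot":[0,0,0],"fingers":0.3},{"delta_pos":[0,0,22],"delta_rot":[0,0,0],"fingers":0.3},{"delta_pos":[0,0,18],"delta_rot":[0,0,0],"fingers":0.3},{"delta_pos":[0,0,12],"delta_rot":[0,0,0],"fingers":0.3},{"delta_pos":[0,0,0],"delta_rot":[0,0,0],"fingers":0.3},{"delta_pos":[0,0,0],"delta_rot":[0,0,0],"fingers":1},{"delta_pos":[0,0,0],"delta_rot":[0,0,0],"fingers":1},{"delta_pos":[0,0,0],"delta_rot":[0,0,0],"fingers":1}]' 80
python3 -m jog '[{"delta_pos":[0,0,0],"delta_rot":[0,0,0],"fingers":1},{"delta_pos":[0,0,0],"delta_rot":[0,0,0],"fingers":1},{"delta_pos":[0,0,0],"delta_rot":[0,0,0],"fingers":1},{"delta_pos":[0,0,-10],"delta_rot":[0,0,0],"fingers":1},{"delta_pos":[0,0,-20],"delta_rot":[0,0,0],"fingers":1},{"delta_pos":[0,0,-25],"delta_rot":[0,0,0],"fingers":1},{"delta_pos":[0,0,-30],"delta_rot":[0,0,0],"fingers":1},{"delta_pos":[0,0,-30],"delta_rot":[0,0,0],"fingers":1},{"delta_pos":[20,0,-30],"delta_rot":[0,0,0],"fingers":1},{"delta_pos":[0,0,0],"delta_rot":[0,0,0],"fingers":1}]'
python3 - <<'E'
from plan import *
plan([.4375,.158,.08],Rdown(9));
E
```

```text
time_s: 20.67
tool_pos: [0.6501, 0.0617, 0.0756]
ee_rot: [[0.81, 0.139, 0.57], [0.114, -0.99, 0.08], [0.575, 0.001, -0.818]]
force: [-0.8, -0.0, 0.2]
width: 0.31
grip_force: 78.5
time_s: 21.5
tool_pos: [0.5849, 0.0525, 0.2136]
ee_rot: [[0.804, 0.139, 0.578], [0.114, -0.99, 0.08], [0.583, 0.002, -0.812]]
force: [1.5, 0.3, 0.8]
width: 0.304
grip_force: 79.2
t 21.5 tool delta mm [-184.4 -125.2   31.8] norm 225.0 w 0.304 F [1.5 0.3 0.8] grip 79.2
rot [ 0.0071 -0.6228 -0.0164] then delta in new frame [-129.  -127.2  133.6]
```

```bash
python3 -m jog '[{"delta_pos":[0,0,0],"delta_rot":[0.0014,-0.1245,-0.0033],"fingers":1},{"delta_pos":[0,0,0],"delta_rot":[0.0014,-0.1245,-0.0033],"fingers":1},{"delta_pos":[0,0,0],"delta_rot":[0.0014,-0.1245,-0.0033],"fingers":1},{"delta_pos":[0,0,0],"delta_rot":[0.0014,-0.1245,-0.0033],"fingers":1},{"delta_pos":[0,0,0],"delta_rot":[0.0014,-0.1245,-0.0033],"fingers":1},{"delta_pos":[-25.8,-25.4,0],"delta_rot":[0,0,0],"fingers":1},{"delta_pos":[-25.8,-25.4,0],"delta_rot":[0,0,0],"fingers":1},{"delta_pos":[-25.8,-25.4,0],"delta_rot":[0,0,0],"fingers":1},{"delta_pos":[-25.8,-25.4,0],"delta_rot":[0,0,0],"fingers":1},{"delta_pos":[-25.8,-25.4,0],"delta_rot":[0,0,0],"fingers":1}]'
python3 -m jog '[{"delta_pos":[0,0,40],"delta_rot":[0,0,0],"fingers":1},{"delta_pos":[0,0,40],"delta_rot":[0,0,0],"fingers":1},{"delta_pos":[0,0,30],"delta_rot":[0,0,0],"fingers":1},{"delta_pos":[0,0,10],"delta_rot":[0,0,0],"fingers":1},{"delta_pos":[0,0,0],"delta_rot":[0,0,0],"fingers":1},{"delta_pos":[0,0,0],"delta_rot":[0,0,0],"fingers":1},{"delta_pos":[0,0,0],"delta_rot":[0,0,0],"fingers":1},{"delta_pos":[0,0,0],"delta_rot":[0,0,0],"fingers":1},{"delta_pos":[0,0,0],"delta_rot":[0,0,0],"fingers":1},{"delta_pos":[0,0,0],"delta_rot":[0,0,0],"fingers":1}]'
python3 - <<'E'
from plan import *
plan([.4375,.158,.04],Rdown(9)); f=cam('wrist'); P=cloud(f); s=sense(); T=(P-s['tool_pos'])@np.array(s['ee_rot'])*1000
C=cv2.cvtColor(f['img'],cv2.COLOR_RGB2HSV).astype(int); k=(C[...,0]>18)&(C[...,0]<30)&(C[...,1]>120)&(abs(T[...,1])<30)&(T[...,0]<35)&(T[...,2]<60)
D=T[k]; print('xmax at heights',[(z,np.percentile(D[abs(D[:,2]-z)<3,0],98).round(1)) for z in(-55,-45,-15,0,15,28) if (abs(D[:,2]-z)<3).sum()>5],'zmax',np.percentile(D[:,2],99.5)); save('w7.png',f['img'])
E
```

```text
time_s: 22.33
tool_pos: [0.435, 0.1586, 0.2044]
ee_rot: [[0.988, 0.156, -0.015], [0.156, -0.988, -0.0], [-0.014, -0.002, -1.0]]
force: [0.5, 0.3, -2.2]
width: 0.308
grip_force: 79.4
time_s: 23.17
tool_pos: [0.4355, 0.1579, 0.0872]
ee_rot: [[0.988, 0.157, -0.01], [0.157, -0.988, 0.0], [-0.01, -0.002, -1.0]]
force: [-0.5, -0.5, -2.3]
width: 0.309
grip_force: 79.9
t 23.17 tool delta mm [ 2.5  0.3 47.2] norm 47.0 w 0.309 F [-0.5 -0.5 -2.3] grip 79.9
rot [-0.002   0.0098  0.0001] then delta in new frame [ 2.   0.2 47.2]
xmax at heights [(-55, np.float64(12.4)), (-45, np.float64(12.7)), (-15, np.float64(25.5)), (0, np.float64(25.8)), (15, np.float64(26.3)), (28, np.float64(26.7))] zmax 29.72837968767923
```

View pics/w7.png

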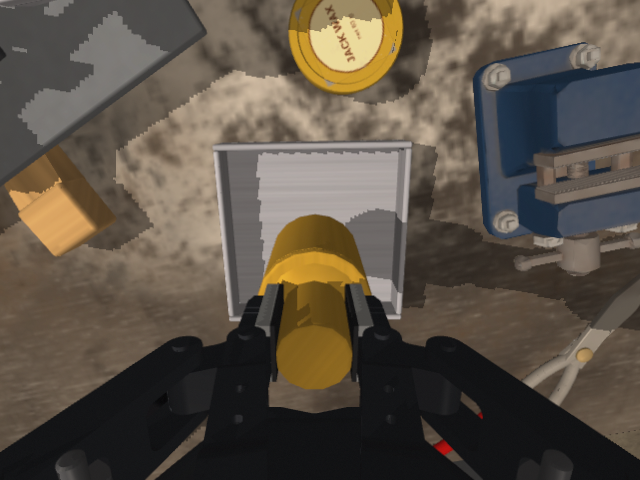

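The hollow casting (2.3 N) hangs centred over the tray (tray columns 215–410). Lowering it.

```bash
python3 -m jog '[{"delta_pos":[2,0,15],"delta_rot":[0,-0.015,0],"fingers":1},{"delta_pos":[0,0,12],"delta_rot":[0,0,0],"fingers":1},{"delta_pos":[0,0,8],"delta_rot":[0,0,0],"fingers":1},{"delta_pos":[0,0,5],"delta_rot":[0,0,0],"fingers":1},{"delta_pos":[0,0,2],"delta_rot":[0,0,0],"fingers":1},{"delta_pos":[0,0,1.5],"delta_rot":[0,0,0],"fingers":1},{"delta_pos":[0,0,1.5],"delta_rot":[0,0,0],"fingers":1},{"delta_pos":[0,0,1],"delta_rot":[0,0,0],"fingers":1},{"delta_pos":[0,0,0],"delta_rot":[0,0,0],"fingers":1},{"delta_pos":[0,0,0],"delta_rot":[0,0,0],"fingers":1}]'
```

```text
time_s: 24.05
tool_pos: [0.4361, 0.158, 0.0418]
ee_rot: [[0.987, 0.157, -0.025], [0.157, -0.988, -0.002], [-0.025, -0.002, -1.0]]
force: [-3.5, -2.0, 5.1]
width: 0.309
grip_force: 80.6
```

```bash
python3 -m jog '[{"delta_pos":[0,0,1],"delta_rot":[0,0,0],"fingers":1},{"delta_pos":[0,0,0],"delta_rot":[0,0,0],"fingers":1},{"delta_pos":[0,0,0],"delta_rot":[0,0,0],"fingers":1},{"delta_pos":[0,0,0],"delta_rot":[0,0,0],"fingers":1},{"delta_pos":[0,0,0],"delta_rot":[0,0,0],"fingers":1},{"delta_pos":[0,0,0],"delta_rot":[0,0,0],"fingers":1},{"delta_pos":[0,0,0],"delta_rot":[0,0,0],"fingers":1},{"delta_pos":[0,0,0],"delta_rot":[0,0,0],"fingers":1},{"delta_pos":[0,0,0],"delta_rot":[0,0,0],"fingers":1},{"delta_pos":[0,0,0],"delta_rot":[0,0,0],"fingers":1}]'
```

```text
time_s: 24.88
tool_pos: [0.4362, 0.158, 0.0417]
ee_rot: [[0.987, 0.157, -0.025], [0.157, -0.988, -0.002], [-0.025, -0.002, -1.0]]
force: [-4.8, -2.0, 10.0]
width: 0.305
grip_force: 81.1
```

```bash
python3 -m jog '[{"delta_pos":[0,0,-1],"delta_rot":[0,0,0],"fingers":1},{"delta_pos":[0,0,0],"delta_rot":[0,0,0],"fingers":0.9},{"delta_pos":[0,0,0],"delta_rot":[0,0,0],"fingers":0.3},{"delta_pos":[0,0,0],"delta_rot":[0,0,0],"fingers":0.3},{"delta_pos":[0,0,0],"delta_rot":[0,0,0],"fingers":0.3},{"delta_pos":[0,0,0],"delta_rot":[0,0,0],"fingers":0.3},{"delta_pos":[0,0,-10],"delta_rot":[0,0,0],"fingers":0.3},{"delta_pos":[0,0,-25],"delta_rot":[0,0,0],"fingers":0.3},{"delta_pos":[0,0,-35],"delta_rot":[0,0,0],"fingers":0.3},{"delta_pos":[0,0,-35],"delta_rot":[0,0,0],"fingers":0.3}]'
python3 -m jog '[{"delta_pos":[0,0,-30],"delta_rot":[0,0,0],"fingers":0.3},{"delta_pos":[0,0,-30],"delta_rot":[0,0,0],"fingers":0.3},{"delta_pos":[0,35,0],"delta_rot":[0,0,0],"fingers":0.3},{"delta_pos":[0,35,0],"delta_rot":[0,0,0],"fingers":0.3},{"delta_pos":[0,35,0],"delta_rot":[0,0,0],"fingers":0.3},{"delta_pos":[0,35,0],"delta_rot":[0,0,0],"fingers":0.3},{"delta_pos":[0,35,0],"delta_rot":[0,0,0],"fingers":0.3},{"delta_pos":[0,35,0],"delta_rot":[0,0,0],"fingers":0.3},{"delta_pos":[0,35,0],"delta_rot":[0,0,0],"fingers":0.3},{"delta_pos":[0,0,0],"delta_rot":[0,0,0],"fingers":0.3}]'
python3 level.py; python3 -c "
from h import *
f=cam('side'); save('s9.png',f['img'][130:380,180:440].repeat(2,0).repeat(2,1)); f=cam('top'); save('t9.png',f['img'])"
```

```text
time_s: 25.72
tool_pos: [0.4378, 0.158, 0.1456]
ee_rot: [[0.987, 0.157, -0.029], [0.157, -0.988, -0.003], [-0.029, -0.001, -1.0]]
force: [0.3, -0.3, -0.4]
width: 0.697
grip_force: 0.0
time_s: 26.55
tool_pos: [0.4786, -0.0889, 0.2043]
ee_rot: [[0.988, 0.151, -0.027], [0.151, -0.989, -0.005], [-0.028, 0.001, -1.0]]
force: [0.0, 0.1, -0.6]
width: 0.699
grip_force: 0.0
level slope -0.0056 v -0.0008 3348
pan z [0.0861 0.0903 0.1112] [0.5795 0.3026 0.0929]
[ 0.47843589 -0.08630087  0.20439739] [0.40174632 0.71120017 0.97212369] 0.6989896274009986
```

View pics/s9.png

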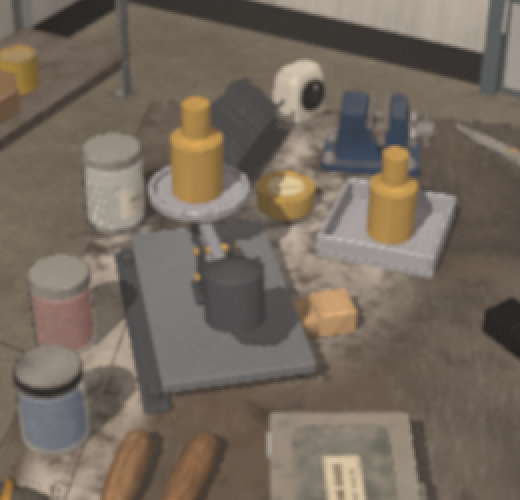

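The side view shows the solid casting on the sunken pan at (197,160), the hollow one upright in the tray at (392,200), the wedge under the front edge at (330,312), and the jars and tin undisturbed.

```bash
python3 -c "
from rig import sign_off; print(sign_off())"
```

```text
the job is handed in; nothing more can be done
None
```

The job is handed in at about 27 s on the robot clock: the wedge holds the plate level to within about 0.006 rad, the solid casting (4.4 N) stands on the sunken pan, and the hollow one (2.3 N on the wrist, not tried on the pan) stands upright in the tray; the side view shows the jars and tin undisturbed.

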